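Try the refitted lid stay of a sample case

ROBOT

A 6-joint arm with a two-finger parallel gripper is mounted at the origin on a cart in front of the work surface, level with it; the furniture and walls round the work are solid. World frame = base frame: x ahead of the robot, y to its left, z up, the work surface at z = 0. Lengths are in mm, angles in rad, forces in N, time in s.
With the tool pointing down it reaches from about 350 to 775 mm from the base axis. Payload 7.3 kg.
Tool frame: the origin (TCP) lies at the very end of the fingers, on their centre line; the grasp point (between the pads) lies 19 mm behind it; x points along the fingers, z is the direction in which the jaws open and shut, and the axes are right-handed (so a half turn about x gives the same grasp; the last joint's range is limited). The gripper opens to 92 mm and grips with 3 to 60 N. Pads are 19 mm wide; open, the fingers measure 130 mm over their backs; the gripper's body (75 mm by 190 mm) begins 47 mm behind the grasp point.
Start: joints at [1.063, 0.342, 1.524, -0, 1.275, -0.146], TCP at [185.815, 491.037, 226.741] pointing down, gripper open.
Joint ranges: [-2.53, 2.53], [-0.77, 2.02], [0.04, 2.7], [-1, 4.14], [0.28, 2.66], [-3.11, 3.11]. Speed limits (rad/s): [2.57, 2.57, 3.14, 3.14, 3.14, 3.14].

INTERFACE

Orientations are given as [roll, pitch, yaw] about the fixed x, y, z axes, in that order (R = Rz(yaw) Ry(pitch) Rx(roll)).
In Python, from plant import * gives the robot as it stands.
- The arm moves only by the tool carry_out, never from a script. Its argument "rows" is a list of rows, each a list of 4 numbers: the shift along the world's x, y, z in mm, then the turn about the world's z in degrees. In form: [[x, y, z, twist], ...]. A call has 1 to 20 rows; each row is the pose to reach, as a shift and turn from the pose measured when the call began; what a row does not reach only later rows make up. A row lasts 1/12 s, in which the tool goes at most 41.7 mm and 7.16 degrees, less where a joint would pass 70% of its speed; a pose out of reach is approached as far as the arm can. A call with a gripper value outside its range is refused whole. "hand" is the finger opening in mm, from 0 to 91.8, set as the call begins (left out, the last holds). The fingers move at their own pace and stop on an object; the grip force is fixed at half the most. Time passes only in rows, so rows that repeat a pose let the fingers close. It gives the time, the measured TCP pose, the force and the opening at its end, in the units of the state.
- get_obs(): the state, without advancing time (a new reading comes with each control period).
- capture(name): name is "scene" or "top"; returns the picture (400x640x3 uint8, red, green, blue); there is no depth.
- camera_info(name): a dict with "camera_matrix" (3x3 intrinsics, pixels), "pose" (4x4, takes a point from camera to world coordinates). Camera axes: x right, y down, z forward; pixel columns grow to the right and rows downward; lengths in mm; the calibration is good to about 2 mm. A picture is of the moment at which its call begins. camera_info takes no time and is no camera call.
- close_job(): hands the job in, once; it reports no verdict.
The state is a dict: "time": time; "joint_positions": joint angles; "dq": joint speeds; "tau": joint torques, N m; "tool_pos": TCP position; "tcp_rot": TCP orientation; "contact_force": force on the tool from outside, world axes, zero at the start; "moment": the same for the moment, N m; "grip_width": finger opening in mm.
Only numpy, scipy, OpenCV 4.12 (cv2) and the standard library are available. Lean on these libraries where they do the work, as an engineer would, in place of code of your own. Each camera call takes 0.05 s, during which the arm holds its last target. There are 200 camera calls.

TASK

The folding stay on the right side of the small pale wooden jar case has just been refitted: try it out. Raise the lid, which has a steel loop on its front edge, until the stay locks straight, and let go so that the lid stands open on the stay alone; then break the stay's knee, whose knob goes back and down, and bring the lid fully shut again.

Things in the scene. Friction and masses are not known exactly. Their poses are not given: they have to be found in the camera images.
- case: Fixed case of pale wood, 155 (x) x 190 (y) x 85 mm high, four jars inside; its lid is a flat board 10 mm thick lying on the rim. Origin: centre of the underside, on the table. Its x axis points from the lid's free front edge to the hinge, y to the case's left, z up. The hinge line is parallel to y at x = +77.5, z = 85 mm.
- lid_loop (a point): Middle of the grip bar of the steel loop on the lid's front edge. Round bar 10 mm thick, parallel to the case's y, straight over 86 mm, 215 mm from the hinge line; lid shut: x = -137.5, z = 90 mm of the case. 55 mm is free between bar and lid edge, so fingers can take it from above, one before and one behind the bar; it turns between them as the lid rises.
- knee_knob (a point): Press point on the knee knob: dark level steel rod 14 mm thick, 50 mm long, sticking out to the case's right, on the knee's axis. Point: on the rod's axis, 13 mm from its end, 43 mm outside the lid. It moves on a circle of radius 96 mm about the stay's lower pivot (x = -47.5, z = 50 mm of the case): lid shut, at x = +47, z = 70; locked, about x = +2, z = 133. 1 to 5 N on it break the knee.
- lid (a joint): Lid angle, rad: 0 shut, grows as the free edge rises, about 1.4 (80 degrees) when the stay is straight and stops it. The hinge is stiff and damped: 1 to 3 N at the loop lift the lid. With the knee broken the lid follows as the knob is pushed on along its circle, and from below about 60 degrees sinks shut slowly by itself.
- stay_knee (a joint): Knee angle of the stay, rad: 0 folded with the lid shut, 2.72 with its two bars in line, stopped at 2.84, just past straight. A light spring snaps it past straight as the lid nears its highest position; there it is locked and the lid cannot come down until the knee is pushed back below 2.72.

How it is judged:
By the outcome, as a careful person would: the job done as asked, in the order asked, and still so for the second after the job is handed in, with the robot touching nothing.
It also fails if it takes over 58 s, if anything falls off the work surface, if the arm or the gripper's body presses on something with over 40 N, if the wrist force passes 120 N, or if a joint passes its speed limit or range.

## Working session

There is one attempt and no reset: what is moved stays moved. The work goes in short steps, Python scripts to look and compute and a tool call to move; the robot and the scene stay as the last step left them, time stands still between calls to the robot, and variables do not carry over. Pictures are saved under pics/ and viewed, about 8 in all and at most 12, crops included, and the job is handed in when it is done.

Besides the shell and the picture viewer there is one more tool, called after "Emit:" as name(argument=value, ...) on one line, values as JSON. carry_out: Moves the arm, as the interface text tells. Its arguments: {"type":"object","properties":{"rows":{"type":"array"},"hand":{"type":"number"}},"required":["rows"]}

```bash
mkdir -p pics; ls; python3 - <<'E'
from plant import *
import cv2, numpy as np
np.set_printoptions(precision=3,suppress=True)
o=get_obs(); print(o)
for n in ("scene","top"):
    cv2.imwrite(f"pics/{n}0.png",capture(n)[:,:,::-1]); c=camera_info(n); print(n,c["camera_matrix"],c["pose"])
E
```

```text
pics
{'time': 0.0, 'joint_positions': array([ 1.063,  0.343,  1.525, -0.   ,  1.275, -0.146]), 'dq': array([-0.   , -0.   ,  0.   , -0.001,  0.   ,  0.001]), 'tau': array([  0.001, -43.125, -24.421,   0.072,   0.056,  -0.   ]), 'tool_pos': array([185.607, 490.678, 226.076]), 'tcp_rot': array([ 2.996,  1.569, -2.078]), 'contact_force': array([ 0.594, -0.574, -0.067]), 'moment': array([0.019, 0.014, 0.01 ]), 'grip_width': 91.7948987254431}
scene [[460.778   0.    312.67 ]
 [  0.    460.778 203.282]
 [  0.      0.      1.   ]] [[ -0.509  -0.43    0.746 -75.343]
 [ -0.861   0.245  -0.447 328.001]
 [  0.01   -0.869  -0.495 491.861]
 [  0.      0.      0.      1.   ]]
top [[449.754   0.    316.798]
 [  0.    449.754 200.083]
 [  0.      0.      1.   ]] [[ -0.022  -0.997   0.079 518.05 ]
 [ -1.      0.021  -0.014 -44.481]
 [  0.012  -0.08   -0.997 942.868]
 [  0.      0.      0.      1.   ]]
```

View pics/scene0.png

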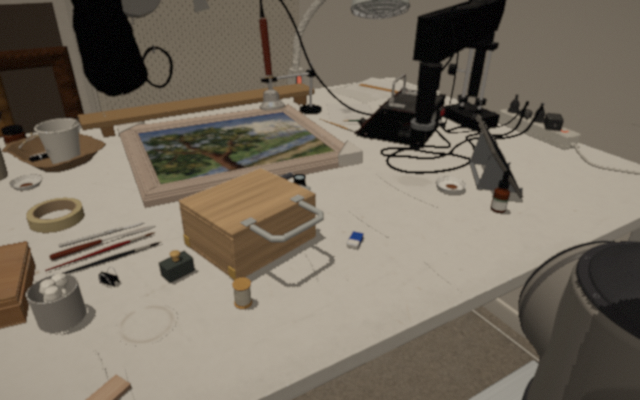

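View pics/top0.png

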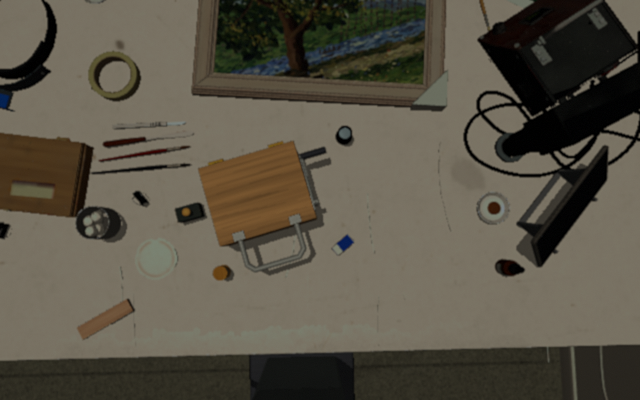

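The top view shows the case centred near (258,192), with lid corners at about (200,168), (293,141), (316,218) and (221,244). The loop bar runs from (250,270) to (306,256), and the knob from (303,156) to (326,150). Next I'll mask the lid and compute the pose.

```bash
cat > h.py <<'E'
from plant import *
import cv2, numpy as np
np.set_printoptions(precision=3,suppress=True)
def ray(n,px):
    c=camera_info(n);K=np.array(c["camera_matrix"]);T=np.array(c["pose"])
    d=T[:3,:3]@np.linalg.solve(K,[px[0],px[1],1.]); return T[:3,3],d
def onz(n,px,z):
    p,d=ray(n,px); return p+d*(z-p[2])/d[2]
def proj(n,P):
    c=camera_info(n);K=np.array(c["camera_matrix"]);T=np.array(c["pose"])
    q=K@(T[:3,:3].T@(np.asarray(P,float)-T[:3,3])); return q[:2]/q[2]
E
python3 - <<'E'
from h import *
im=cv2.imread("pics/top0.png"); hsv=cv2.cvtColor(im,cv2.COLOR_BGR2HSV)
m=((hsv[...,1]>85)&(hsv[...,2]>70)).astype(np.uint8)*255
k=np.zeros_like(m);k[130:255,190:325]=255;m&=k
m=cv2.morphologyEx(m,cv2.MORPH_OPEN,np.ones((5,5),np.uint8))
c=max(cv2.findContours(m,0,2)[0],key=cv2.contourArea)
r=cv2.minAreaRect(c);print(r,cv2.contourArea(c))
b=cv2.boxPoints(r);W=np.array([onz("top",p,95) for p in b]);print(b,W)
print([np.linalg.norm(W[i]-W[i-1]) for i in range(4)])
# bar & knob guesses
for p in [(250,270),(306,256)]: print("bar",onz("top",p,90))
for p in [(303,156),(326,150)]: print("knob",onz("top",p,70))
cv2.drawContours(im,[b.astype(int)],0,(0,0,255),1)
cv2.imwrite("pics/c1.png",cv2.resize(im[125:285,185:345],None,fx=3.7,fy=3.7,interpolation=cv2.INTER_CUBIC))
E
```

```text
((255.97293090820312, 191.50794982910156), (83.57765197753906, 100.90267181396484), 73.61045837402344) 7769.5
[[195.78  165.653]
 [292.583 137.182]
 [316.166 217.363]
 [219.363 245.834]] [[655.848 172.054  95.   ]
 [707.027 -12.408  95.   ]
 [552.807 -54.084  95.   ]
 [503.477 128.21   95.   ]]
[np.float64(158.55409982552374), np.float64(191.4307688013321), np.float64(159.75211394254282), np.float64(188.85032380733227)]
bar [456.984  72.142  90.   ]
bar [480.675 -33.389  90.   ]
knob [674.753 -31.21   70.   ]
knob [685.762 -76.618  70.   ]
```

View pics/c1.png

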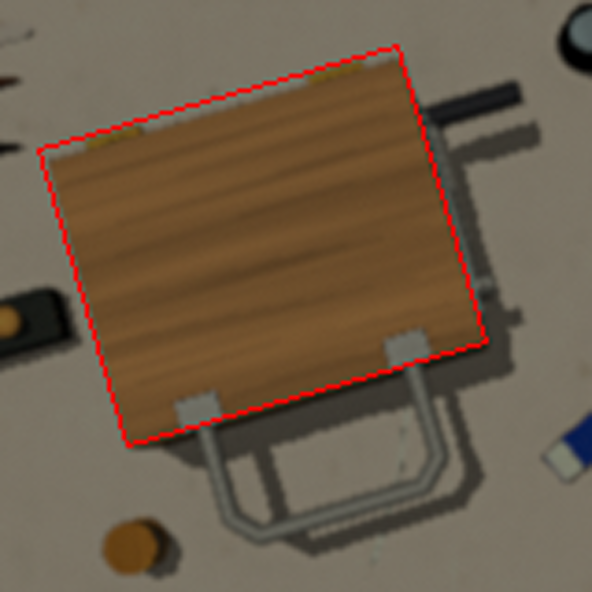

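The crop's red box is too deep at the back because of the hinges. The true lid corners in the crop are (47,162), (398,60), (486,342) and (130,443). The bar runs (262,538)–(420,493), and the knob axis runs (430,113)–(520,93).

```bash
cat >> h.py <<'E'
def crop2px(p): return np.array(p)/3.7+[185,125]-0.36
E
python3 - <<'E'
from h import *
BL,BR,FR,FL=[onz("top",crop2px(p),95) for p in [(47,162),(398,60),(486,342),(130,443)]]
print(BL,BR,FR,FL,[np.linalg.norm(a-b) for a,b in [(BL,BR),(BR,FR),(FR,FL),(FL,BL)]])
ctr=(BL+BR+FR+FL)/4
u=(BL+BR-FL-FR);v=(BL+FL-BR-FR)
y1=np.arctan2(u[1],u[0]);y2=np.arctan2(-v[0],v[1]);print("yaws",y1,y2)
B=[onz("top",crop2px(p),90) for p in [(262,538),(420,493)]];print("bar",B,(B[0]+B[1])/2)
d=B[0]-B[1];print("yaw bar",np.arctan2(-d[0],d[1]))
yaw=np.mean([y1,y2])
R=np.array([[np.cos(yaw),-np.sin(yaw),0],[np.sin(yaw),np.cos(yaw),0],[0,0,1]])
O=np.array([ctr[0],ctr[1],0])
print("O",O,"yaw",yaw)
def w(p): return O+R@np.array(p,float)
print("loop",w([-137.5,0,90]))
Kn=[onz("top",crop2px(p),70) for p in [(430,113),(520,93)]]
for k in Kn: print("knob in case",R.T@(k-O))
# check in scene view
im=cv2.imread("pics/scene0.png")
for sx in(-1,1):
  for sy in(-1,1):
    for z in (0,95):
      q=proj("scene",w([sx*77.5,sy*95,z]));cv2.circle(im,tuple(int(round(t)) for t in q),1,(0,0,255),-1)
for y in(-43,0,43):
  q=proj("scene",w([-137.5,y,90]));cv2.circle(im,tuple(int(round(t)) for t in q),1,(255,0,0),-1)
cv2.imwrite("pics/c2.png",cv2.resize(im[160:290,170:340],None,fx=4,fy=4,interpolation=cv2.INTER_CUBIC))
E
```

```text
[650.484 169.107  95.   ] [699.921 -11.564  95.   ] [553.362 -53.768  95.   ] [506.188 127.427  95.   ] [np.float64(187.31255648913512), np.float64(152.51496130959794), np.float64(187.2345018229508), np.float64(150.19541015201358)]
yaws 0.2807825004347013 0.2608949244583052
bar [array([456.664,  61.936,  90.   ]), array([477.491, -18.556,  90.   ])] [467.077  21.69   90.   ]
yaw bar 0.2531960578645495
O [602.489  57.8     0.   ] yaw 0.27083871244650326
loop [470.001  21.014  90.   ]
knob in case [  48.58  -101.537   70.   ]
knob in case [  45.165 -150.384   70.   ]
```

View pics/c2.png

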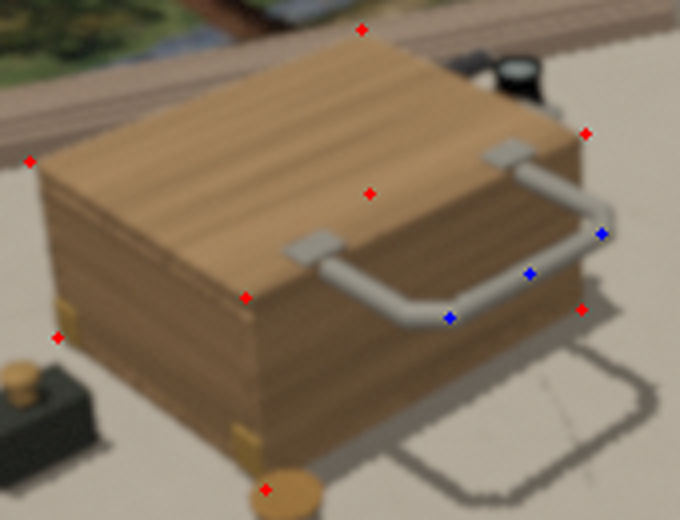

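The model matches both views to within 1–2 px. Next is the jaw alignment and the lift path.

```bash
cat >> h.py <<'E'
from scipy.spatial.transform import Rotation as Ro
yaw=0.262; O=np.array([601.5,58.,0]); Rc=Ro.from_euler('z',yaw).as_matrix()
def w(p): return O+Rc@np.array(p,float)
def Rt(o): return Ro.from_euler('xyz',o["tcp_rot"]).as_matrix()
def bar(t): return w([77.5-215*np.cos(t)+5*np.sin(t),0,85+215*np.sin(t)+5*np.cos(t)])
def knob(a,y=-146): return w([-47.5+96*np.cos(a),y,50+96*np.sin(a)])
E
python3 - <<'E'
from h import *
o=get_obs();R=Rt(o);z=R[:,2];a=np.degrees(np.arctan2(z[1],z[0]));print("tool x",R[:,0],"jaw deg",a,"twist to 15:",(15-a+90)%180-90)
print("shift to bar",bar(0)-[0,0,19]-o["tool_pos"])
E
```

```text
tool x [-0.001 -0.001 -1.   ] jaw deg 69.27150416129102 twist to 15: -54.27150416129102
shift to bar [ 283.053 -468.306 -155.108]
```

Emit:
carry_out(rows=[[18, -30, 0, -4], [36, -60, 0, -8], [54, -90, 0, -12], [72, -120, 0, -15], [90, -150, 0, -18], [108, -180, 0, -21], [126, -210, 0, -25], [144, -240, 0, -28], [162, -270, 0, -31], [180, -300, 0, -35], [198, -330, -5, -38], [216, -360, -10, -41], [234, -390, -20, -45], [252, -420, -30, -48], [266, -442, -40, -51], [276, -457, -50, -53], [283, -468, -60, -54.3], [283, -468, -60, -54.3], [283, -468, -60, -54.3], [283, -468, -60, -54.3]], hand=50)

```text
time: 1.77
tool_pos: [468.2, 23.5, 166.3]
tcp_rot: [2.756, 1.569, 3.018]
contact_force: [0.6, 0.8, -0.8]
grip_width: 50.1
```

```bash
python3 - <<'E'
from h import *
o=get_obs();z=Rt(o)[:,2];print(o["tool_pos"],np.degrees(np.arctan2(z[1],z[0])), bar(0)-[0,0,19]-o["tool_pos"])
im=np.vstack([cv2.resize(capture("top")[120:300,190:370],(500,500))[:,:,::-1]]);s=cv2.resize(capture("scene")[60:310,170:420],(500,500))[:,:,::-1]
# overhead & scene combined
cv2.imwrite("pics/a1.png",cv2.resize(np.hstack([im,s]),(800,400)))
E
```

```text
[468.175  23.533 166.299] 15.048089555178809 [  0.517  -1.148 -95.299]
```

View pics/a1.png

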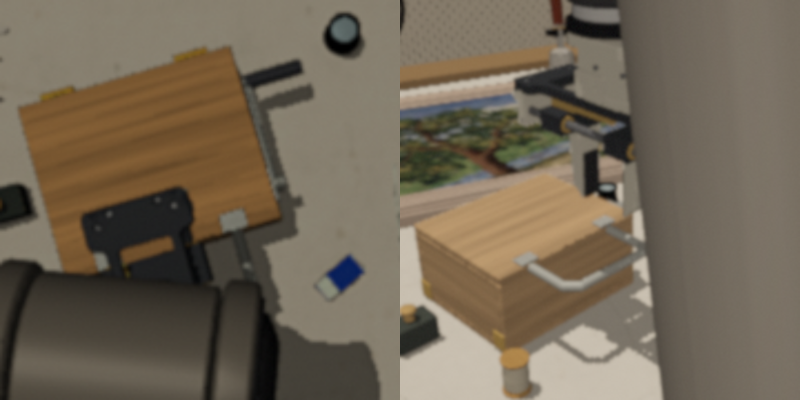

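The gripper is over the bar, with its long body axis along the case's x. Now I'll lower it and close.

Emit:
carry_out(rows=[[0, -1, -15, 0], [0.5, -1, -35, 0], [0.5, -1, -55, 0], [0.5, -1, -75, 0], [0.5, -1, -88, 0], [0.5, -1, -95, 0], [0.5, -1, -95, 0], [0.5, -1, -95, 0]])

```text
time: 2.53
tool_pos: [469.1, 23.1, 72.3]
tcp_rot: [-1.445, 1.571, -1.181]
contact_force: [-0.3, 0.4, 0.4]
grip_width: 50.0
```

Emit:
carry_out(rows=[[0, 0, 0, 0], [0, 0, 0, 0], [0, 0, 0, 0], [0, 0, 0, 0], [0, 0, 0, 0], [0, 0, 0, 0], [0, 0, 0, 0], [0, 0, 0, 0], [0, 0, 0, 0], [0, 0, 0, 0]], hand=5)

```text
time: 3.37
tool_pos: [469.6, 23.2, 72.4]
tcp_rot: [-0.287, 1.57, -0.023]
contact_force: [2.0, 1.4, 0.2]
grip_width: 8.9
```

```bash
python3 - <<'E'
from h import *
o=get_obs();print(o["tool_pos"],o["contact_force"],o["moment"],o["grip_width"])
for i in range(6):
    t=np.linspace(0.28*i,0.28*(i+1),11)[1:]
    print(i,[(bar(x)-bar(0.28*i)).round(1).tolist() for x in t])
E
```

```text
[469.642  23.162  72.427] [2.    1.361 0.206] [ 0.154 -0.371  0.107] 8.894308158123135
0 [[0.2, 0.1, 6.0], [0.6, 0.2, 12.0], [1.1, 0.3, 18.0], [1.8, 0.5, 24.0], [2.7, 0.7, 30.0], [3.7, 1.0, 35.9], [4.9, 1.3, 41.8], [6.3, 1.7, 47.6], [7.8, 2.1, 53.5], [9.4, 2.5, 59.2]]
1 [[1.8, 0.5, 5.7], [3.8, 1.0, 11.4], [5.9, 1.6, 17.0], [8.2, 2.2, 22.5], [10.6, 2.8, 28.0], [13.2, 3.5, 33.4], [15.9, 4.3, 38.7], [18.7, 5.0, 44.0], [21.7, 5.8, 49.1], [24.9, 6.7, 54.2]]
2 [[3.3, 0.9, 5.0], [6.7, 1.8, 9.9], [10.2, 2.7, 14.6], [13.9, 3.7, 19.3], [17.7, 4.7, 23.9], [21.6, 5.8, 28.3], [25.6, 6.9, 32.7], [29.7, 8.0, 36.9], [34.0, 9.1, 41.0], [38.4, 10.3, 45.0]]
3 [[4.5, 1.2, 3.8], [9.0, 2.4, 7.6], [13.7, 3.7, 11.2], [18.5, 5.0, 14.6], [23.3, 6.3, 17.9], [28.3, 7.6, 21.1], [33.3, 8.9, 24.1], [38.4, 10.3, 27.0], [43.6, 11.7, 29.7], [48.9, 13.1, 32.3]]
4 [[5.3, 1.4, 2.4], [10.7, 2.9, 4.7], [16.2, 4.3, 6.8], [21.7, 5.8, 8.7], [27.2, 7.3, 10.5], [32.8, 8.8, 12.2], [38.5, 10.3, 13.6], [44.1, 11.8, 14.9], [49.9, 13.4, 16.1], [55.6, 14.9, 17.0]]
5 [[5.8, 1.5, 0.8], [11.5, 3.1, 1.4], [17.3, 4.7, 1.9], [23.2, 6.2, 2.2], [29.0, 7.8, 2.3], [34.8, 9.3, 2.3], [40.6, 10.9, 2.1], [46.4, 12.4, 1.7], [52.2, 14.0, 1.2], [58.0, 15.5, 0.5]]
```

Emit:
carry_out(rows=[[0.1, 0, 3, 0], [0.2, 0.1, 6, 0], [0.4, 0.1, 9, 0], [0.6, 0.2, 12, 0], [0.8, 0.2, 15, 0], [1.1, 0.3, 18, 0], [1.4, 0.4, 21, 0], [1.8, 0.5, 24, 0], [2.2, 0.6, 27, 0], [2.7, 0.7, 30, 0], [3.2, 0.8, 33, 0], [3.7, 1, 36, 0], [4.3, 1.1, 39, 0], [4.9, 1.3, 42, 0], [5.6, 1.5, 45, 0], [6.3, 1.7, 47.6, 0], [7, 1.9, 50.5, 0], [7.8, 2.1, 53.5, 0], [8.6, 2.3, 56.4, 0], [9.4, 2.5, 59.2, 0]])

```text
time: 5.03
tool_pos: [478.8, 25.7, 131.8]
tcp_rot: [-0.316, 1.57, -0.052]
contact_force: [0.7, 0.6, -4.0]
grip_width: 8.7
```

Emit:
carry_out(rows=[[0.9, 0.2, 2.9, 0], [1.8, 0.5, 5.7, 0], [2.8, 0.7, 8.6, 0], [3.8, 1, 11.4, 0], [4.8, 1.3, 14.2, 0], [5.9, 1.6, 17, 0], [7, 1.9, 19.8, 0], [8.2, 2.2, 22.5, 0], [9.4, 2.5, 25.3, 0], [10.6, 2.8, 28, 0], [11.9, 3.1, 30.7, 0], [13.2, 3.5, 33.4, 0], [14.5, 3.9, 36, 0], [15.9, 4.3, 38.7, 0], [17.3, 4.6, 41.4, 0], [18.7, 5, 44, 0], [20.2, 5.4, 46.5, 0], [21.7, 5.8, 49.1, 0], [23.3, 6.3, 51.6, 0], [24.9, 6.7, 54.2, 0]])

```text
time: 6.7
tool_pos: [502.7, 32.3, 186.2]
tcp_rot: [3.019, 1.569, -3.0]
contact_force: [-6.5, -1.1, 1.2]
grip_width: 8.7
```

```bash
python3 - <<'E'
from h import *
from scipy.optimize import minimize_scalar
o=get_obs();p=o["tool_pos"]+[0,0,19];print(p,o["contact_force"],o["moment"],o["grip_width"])
r=minimize_scalar(lambda t:np.sum((bar(t)-p)**2),bounds=(0,1.5),method='bounded');print(r.x,p-bar(r.x))
cv2.imwrite("pics/b1.png",capture("scene")[:,:,::-1])
E
```

```text
[502.691  32.302 205.216] [-6.529 -1.107  1.176] [-0.282  1.361  0.089] 8.732258986196706
0.5666263146136086 [-1.048  0.518  0.587]
```

View pics/b1.png

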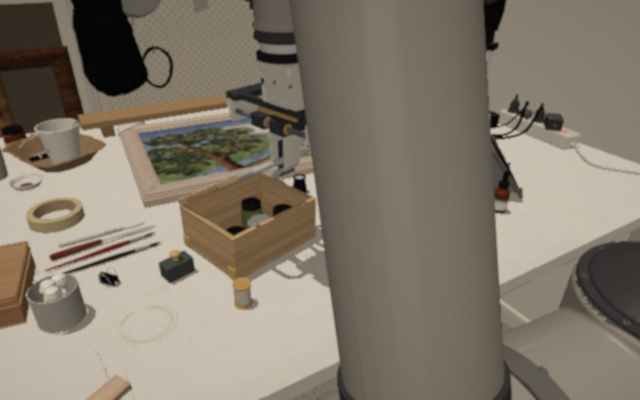

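The lid is rising with the loop; the open case and its jars are visible at about (250,215), and the forces are small. Continuing.

Emit:
carry_out(rows=[[1.6, 0.4, 2.5, 0], [3.3, 0.9, 5, 0], [5, 1.3, 7.5, 0], [6.7, 1.8, 9.9, 0], [8.5, 2.3, 12.3, 0], [10.2, 2.7, 14.6, 0], [12, 3.2, 17, 0], [13.9, 3.7, 19.3, 0], [15.8, 4.2, 21.6, 0], [17.7, 4.7, 23.9, 0], [19.6, 5.2, 26.1, 0], [21.6, 5.8, 28.3, 0], [23.6, 6.3, 30.5, 0], [25.6, 6.9, 32.7, 0], [27.6, 7.4, 34.8, 0], [29.7, 8, 36.9, 0], [31.8, 8.5, 39, 0], [34, 9.1, 41, 0], [36.2, 9.7, 43, 0], [38.4, 10.3, 45, 0]])

```text
time: 8.42
tool_pos: [540.5, 42.8, 232.9]
tcp_rot: [3.03, 1.568, -2.989]
contact_force: [-11.5, -0.4, 9.0]
grip_width: 8.6
```

Emit:
carry_out(rows=[[2.2, 0.6, 1.9, 0], [4.5, 1.2, 3.8, 0], [6.8, 1.8, 5.7, 0], [9, 2.4, 7.6, 0], [11.3, 3, 9.4, 0], [13.7, 3.7, 11.2, 0], [16.1, 4.3, 12.9, 0], [18.5, 5, 14.6, 0], [20.9, 5.6, 16.3, 0], [23.3, 6.3, 17.9, 0], [25.8, 6.9, 19.5, 0], [28.3, 7.6, 21.1, 0], [30.8, 8.2, 22.6, 0], [33.3, 8.9, 24.1, 0], [35.8, 9.6, 25.6, 0], [38.4, 10.3, 27, 0], [41, 11, 28.4, 0], [43.6, 11.7, 29.7, 0], [46.2, 12.4, 31, 0], [48.9, 13.1, 32.3, 0]])

```text
time: 10.08
tool_pos: [589.8, 56.2, 265.9]
tcp_rot: [2.885, 1.569, -3.134]
contact_force: [-5.0, 0.8, 4.8]
grip_width: 9.0
```

```bash
cat >> h.py <<'E'
from scipy.optimize import minimize_scalar
def lidang(o):
    p=o["tool_pos"]+[0,0,19]
    t=minimize_scalar(lambda t:np.sum((bar(t)-p)**2),bounds=(0,1.7),method='bounded').x
    return t,p-bar(t)
E
python3 - <<'E'
from h import *
o=get_obs();print(o["time"],o["tool_pos"],o["contact_force"],o["moment"],o["grip_width"])
t,e=lidang(o);print(t,e)
for x in np.linspace(t,1.5,13): print(round(x,3),(bar(x)-o["tool_pos"]-[0,0,19]-(e*0)).round(1))
E
```

```text
10.0833 [589.841  56.205 265.938] [-4.962  0.757  4.763] [0.057 1.095 0.045] 9.030172403764581
1.127796787749692 [-1.863  0.832  3.549]
1.128 [ 1.9 -0.8 -3.5]
1.159 [ 7.8  0.8 -0.9]
1.19 [13.8  2.4  1.5]
1.221 [19.9  4.   3.7]
1.252 [26.   5.6  5.8]
1.283 [32.2  7.3  7.6]
1.314 [38.4  9.   9.3]
1.345 [44.7 10.7 10.7]
1.376 [51.  12.4 12. ]
1.407 [57.4 14.1 13. ]
1.438 [63.8 15.8 13.8]
1.469 [70.2 17.5 14.5]
1.5 [76.6 19.2 14.9]
```

Emit:
carry_out(rows=[[2.7, 0.7, 1, 0], [5.3, 1.4, 2, 0], [8, 2.2, 3, 0], [10.7, 2.9, 4, 0], [13.4, 3.6, 5, 0], [16.2, 4.3, 6, 0], [19, 5.1, 6.8, 0], [21.7, 5.8, 7.7, 0], [24.5, 6.5, 8.5, 0], [27.2, 7.3, 9.3, 0], [30, 8, 10, 0], [32.8, 8.8, 10.7, 0], [35.6, 9.6, 11.4, 0], [38.5, 10.3, 12, 0], [41.3, 11, 12.6, 0], [44.1, 11.8, 13.2, 0], [46, 12.3, 13.6, 0], [46, 12.3, 13.6, 0]])

```text
time: 11.58
tool_pos: [637.1, 69.3, 280.6]
tcp_rot: [0.463, 1.569, 0.729]
contact_force: [-2.2, 2.4, 7.3]
grip_width: 9.2
```

Emit:
carry_out(rows=[[1, 0.3, 0.2, 0], [2, 0.5, 0.4, 0], [3, 0.8, 0.6, 0], [4, 1.1, 0.8, 0], [5, 1.3, 1, 0], [6, 1.6, 1.1, 0], [7, 1.9, 1.2, 0], [8, 2.1, 1.3, 0], [8, 2.1, 1.3, 0], [8, 2.1, 1.3, 0]])

```text
time: 12.42
tool_pos: [645.7, 71.7, 282.0]
tcp_rot: [0.255, 1.568, 0.52]
contact_force: [2.1, 3.3, 2.7]
grip_width: 9.0
```

```bash
python3 - <<'E'
from h import *
o=get_obs();print(o["time"],o["tool_pos"],o["contact_force"],o["moment"],o["grip_width"],lidang(o))
a=np.arctan2(83,49.5)
for n in("scene","top"): print(n,proj(n,knob(a,-100)),proj(n,knob(a,-150)),proj(n,w([60,-97,208])))
s=capture("scene")[:,:,::-1];t=capture("top")[:,:,::-1]
cv2.imwrite("pics/d1.png",np.hstack([cv2.resize(s[80:280,160:360],(400,400)),cv2.resize(t[100:300,190:390],(400,400))]))
E
```

```text
12.4167 [645.709  71.664 281.966] [2.139 3.298 2.748] [ 0.42  -0.077  0.088] 9.007294953088328 (np.float64(1.40379424789042), array([-0.89 ,  1.57 ,  3.126]))
scene [287.627 160.714] [306.446 153.273] [264.509 115.029]
top [306.679 174.739] [333.08  167.133] [294.645 135.514]
```

View pics/d1.png

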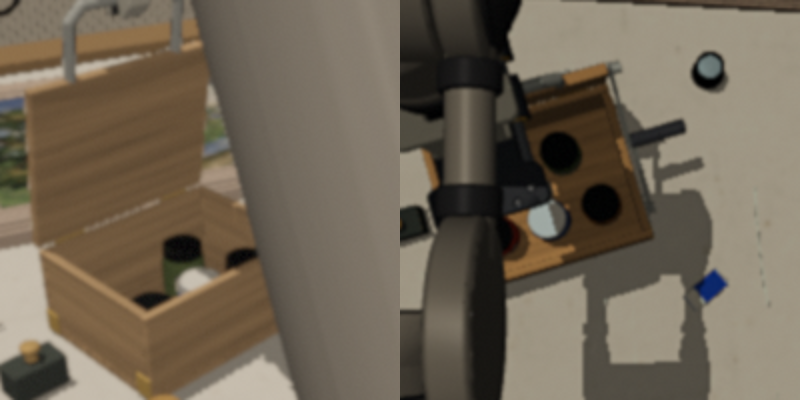

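In the top crop, the knob spans about px (306,169)–(332,163.5). That is some 4–5 px short of the locked prediction, so the stay isn't locked yet. I'll creep a bit further.

Emit:
carry_out(rows=[[1, 0.3, 0, 0], [2, 0.5, 0.1, 0], [3, 0.8, 0.2, 0], [3, 0.8, 0.2, 0], [3, 0.8, 0.2, 0]])

```text
time: 12.93
tool_pos: [646.8, 71.9, 282.1]
tcp_rot: [2.635, 1.569, 2.9]
contact_force: [-8.1, 0.9, 5.2]
grip_width: 8.9
```

```bash
cat >> h.py <<'E'
def knobpx(tag=None):
    "dark knob rod in top view: centroid of the dark pixels right of the lid -> knob angle on its circle"
    im=capture("top"); 
    if tag: cv2.imwrite(f"pics/{tag}.png",im[:,:,::-1])
    hsv=cv2.cvtColor(im,cv2.COLOR_RGB2HSV); m=(im.max(2)<55).astype(np.uint8)
    k=np.zeros_like(m);k[140:205,296:342]=1;m&=k
    n,l,st,c=cv2.connectedComponentsWithStats(m)
    out=[]
    for i in range(1,n):
        if st[i,4]>40:
            ys,xs=np.where(l==i);tip=xs.max();q=(tip,ys[xs>=tip-6].mean())
            A=np.linspace(0.15,1.15,401)
            d=[abs(proj("top",knob(a,-148))[1]-ys[(xs>=tip-6)].mean()) for a in A]
            out.append((st[i].tolist(),c[i].round(1),"tip",tip,round(q[1],1),"knob deg",round(np.degrees(A[int(np.argmin(d))]),1)))
    return out
E
python3 - <<'E'
from h import *
o=get_obs();print(o["time"],o["tool_pos"],o["contact_force"],o["moment"],lidang(o))
for r in knobpx("e1"): print(r)
E
```

```text
12.9333 [646.837  71.91  282.099] [-8.064  0.863  5.19 ] [-0.005  1.525  0.03 ] (np.float64(1.4091114433667074), array([-0.855,  1.523,  3.098]))
([305, 163, 28, 14, 184], array([317.7, 169.1]), 'tip', np.int64(332), np.float64(165.9), 'knob deg', np.float64(56.9))
([296, 193, 6, 12, 53], array([297.9, 199.5]), 'tip', np.int64(301), np.float64(199.5), 'knob deg', np.float64(65.9))
```

Emit:
carry_out(rows=[[-1, -0.3, 0, 0], [-2, -0.5, 0, 0], [-2, -0.5, 0, 0], [-2, -0.5, 0, 0], [-2, -0.5, 0, 0], [-2, -0.5, 0, 0]])

```text
time: 13.48
tool_pos: [645.2, 71.5, 281.9]
tcp_rot: [2.46, 1.569, 2.725]
contact_force: [2.7, 3.3, 0.4]
grip_width: 8.7
```

```bash
python3 - <<'E'
from h import *
o=get_obs();print(o["time"],o["tool_pos"],o["contact_force"],o["moment"],lidang(o))
for r in knobpx("e2"): print(r)
E
```

```text
13.4833 [645.151  71.544 281.897] [2.738 3.285 0.4  ] [ 0.491 -0.309  0.074] (np.float64(1.4011642468998058), array([-0.907,  1.595,  3.139]))
([306, 164, 28, 14, 180], array([318.6, 170.6]), 'tip', np.int64(333), np.float64(167.3), 'knob deg', np.float64(59.0))
([296, 193, 6, 12, 52], array([297.9, 199.7]), 'tip', np.int64(301), np.float64(199.7), 'knob deg', np.float64(65.9))
```

As the lid was eased back, the knob moved forward to 59°. That is the locked value, past straight. I'll let go and rise.

Emit:
carry_out(rows=[[0, 0, 0, 0], [0, 0, 0, 0], [0, 0, 0, 0], [0, 0, 0, 0], [0, 0, 0, 0], [0, 0, 10, 0], [0, 0, 25, 0], [0, 0, 40, 0], [0, 0, 50, 0], [0, 0, 50, 0]], hand=40)

```text
time: 14.37
tool_pos: [645.9, 71.4, 335.5]
tcp_rot: [-0.136, 1.567, 0.129]
contact_force: [-0.4, -0.1, 0.4]
grip_width: 40.0
```

```bash
python3 - <<'E'
from h import *
o=get_obs();print(o["time"],o["tool_pos"],o["contact_force"])
for r in knobpx("e3"): print(r)
a=np.arctan2(83,49.5);k=w([-47.5+96*np.cos(a)-45,-146,0]);k[2]=123
print(k, k-o["tool_pos"])
E
```

```text
14.3667 [645.881  71.43  335.46 ] [-0.37  -0.134  0.396]
([306, 164, 28, 14, 180], array([318.8, 170.4]), 'tip', np.int64(333), np.float64(167.2), 'knob deg', np.float64(58.9))
([296, 193, 6, 12, 49], array([297.8, 199.6]), 'tip', np.int64(301), np.float64(199.6), 'knob deg', np.float64(65.9))
[597.467 -94.24  123.   ] [ -48.415 -165.67  -212.46 ]
```

Emit:
carry_out(rows=[[-4, -14, 0, 0], [-8, -28, 0, 0], [-12, -42, 0, 0], [-16, -56, 0, 0], [-20, -70, 0, 0], [-24, -84, 0, 0], [-29, -98, 0, 0], [-33, -112, 0, 0], [-37, -126, 0, 0], [-41, -140, 0, 0], [-45, -154, 0, 0], [-48, -166, 0, 0], [-48, -166, 0, 0], [-48, -166, 0, 0]], hand=0)

```text
time: 15.58
tool_pos: [597.5, -95.2, 333.7]
tcp_rot: [0.261, 1.569, 0.524]
contact_force: [0.4, 0.1, 0.9]
grip_width: 0.3
```

```bash
python3 - <<'E'
from h import *
o=get_obs();z=Rt(o)[:,2];print(o["time"],o["tool_pos"],o["contact_force"],np.degrees(np.arctan2(z[1],z[0])),o["grip_width"])
k=w([-47.5+49.5-45,-146,0]);k[2]=123;print(k-o["tool_pos"])
s=capture("scene")[:,:,::-1];t=capture("top")[:,:,::-1]
cv2.imwrite("pics/f1.png",np.hstack([cv2.resize(s[60:300,140:380],(400,400)),cv2.resize(t[100:300,190:390],(400,400))]))
E
```

```text
15.5833 [597.477 -95.173 333.681] [0.353 0.075 0.875] 15.105687474207306 0.26442394970555255
[   0.307    1.018 -210.681]
```

View pics/f1.png

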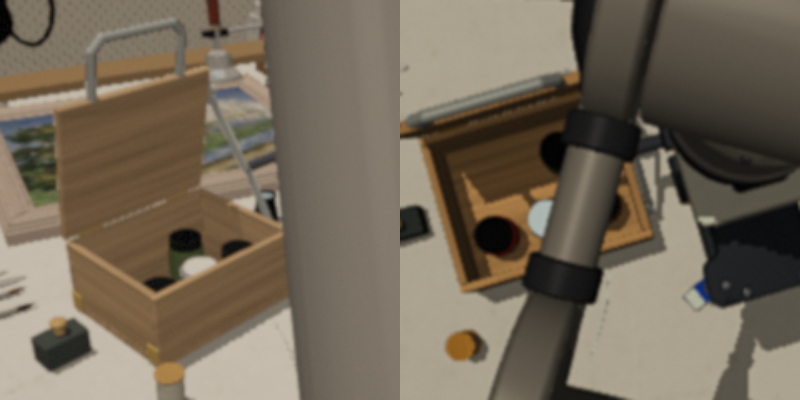

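The lid stands open on the stay alone: in the left panel the stay runs straight from the lid edge to the knee at about (268,205). Now I'll descend in front of the knob.

Emit:
carry_out(rows=[[0.3, 1, -12, 0], [0.3, 1, -28, 0], [0.3, 1, -44, 0], [0.3, 1, -60, 0], [0.3, 1, -76, 0], [0.3, 1, -92, 0], [0.3, 1, -108, 0], [0.3, 1, -124, 0], [0.3, 1, -140, 0], [0.3, 1, -156, 0], [0.3, 1, -170, 0], [0.3, 1, -184, 0], [0.3, 1, -196, 0], [0.3, 1, -206, 0], [0.3, 1, -211, 0], [0.3, 1, -211, 0]])

```text
time: 17.02
tool_pos: [597.6, -92.4, 121.5]
tcp_rot: [1.471, 1.569, 1.737]
contact_force: [-0.0, 0.4, -0.3]
grip_width: 0.5
```

```bash
python3 - <<'E'
from h import *
o=get_obs();print(o["time"],o["tool_pos"],o["contact_force"],Rc.T@(o["tool_pos"]-O))
def tcp(a): 
    return knob(a)+Rc@np.array([-26,0,-10.])
for d in range(60,38,-2):
    print(d,(tcp(np.radians(d))-o["tool_pos"]).round(1))
E
```

```text
17.0167 [597.586 -92.412 121.521] [-0.009  0.394 -0.307] [ -42.739 -144.266  121.521]
60 [17.1  2.8  1.6]
58 [19.9  3.5 -0.1]
56 [22.6  4.3 -1.9]
54 [25.2  5.  -3.9]
52 [27.8  5.7 -5.9]
50 [30.3  6.3 -8. ]
48 [ 32.8   7.  -10.2]
46 [ 35.1   7.6 -12.5]
44 [ 37.4   8.2 -14.8]
42 [ 39.6   8.8 -17.3]
40 [ 41.8   9.4 -19.8]
```

Emit:
carry_out(rows=[[4, 0, 0, 0], [8, 1, 0, 0], [12, 1.5, 0, 0], [15, 2, 0, 0], [17, 2.8, 0, 0], [18.5, 3.1, 0, 0], [20, 3.5, 0, 0], [21.3, 3.9, -1, 0], [22.6, 4.3, -1.9, 0], [24, 4.7, -3, 0], [25.2, 5, -3.9, 0], [26.5, 5.3, -5, 0], [27.8, 5.7, -5.9, 0], [29, 6, -7, 0], [30.3, 6.3, -8, 0], [31.5, 6.7, -9, 0], [32.8, 7, -10.2, 0], [34, 7.3, -11.3, 0], [35.1, 7.6, -12.5, 0], [35.1, 7.6, -12.5, 0]])

```text
time: 18.68
tool_pos: [632.8, -84.8, 108.7]
tcp_rot: [1.618, 1.569, 1.884]
contact_force: [-0.1, 0.4, 0.2]
grip_width: 0.8
```

```bash
python3 - <<'E'
from h import *
o=get_obs();print(o["time"],o["tool_pos"],o["contact_force"],o["moment"],Rc.T@(o["tool_pos"]-O))
s=capture("scene")[:,:,::-1];t=capture("top")[:,:,::-1]
cv2.imwrite("pics/g1.png",np.hstack([cv2.resize(s[60:300,140:380],(400,400)),cv2.resize(t[100:300,190:390],(400,400))]))
E
```

```text
18.6833 [632.77  -84.753 108.715] [-0.067  0.412  0.181] [-0.188  0.13   0.054] [  -6.772 -145.98   108.715]
```

View pics/g1.png

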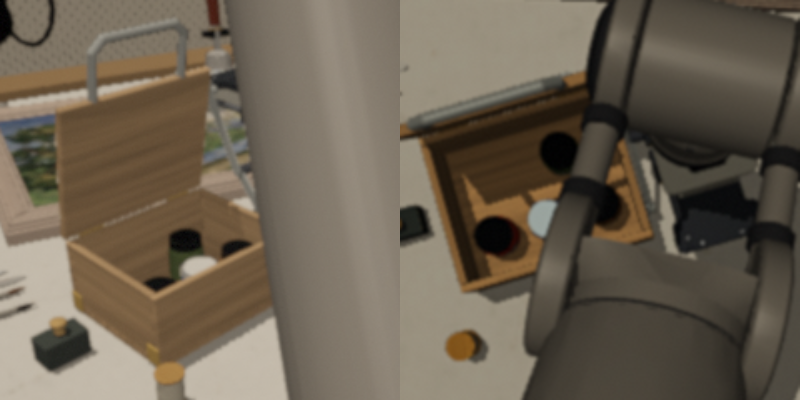

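```bash
python3 - <<'E'
from h import *
a=cv2.imread("pics/f1.png",0).astype(np.float32);b=cv2.imread("pics/g1.png",0).astype(np.float32)
for n,(y0,y1,x0,x1) in {"loop":(15,100,75,200),"lidleft":(90,130,45,150),"toploop":(70,135,405,560),"casewall":(240,340,60,150)}.items():
    print(n,cv2.phaseCorrelate(a[y0:y1,x0:x1],b[y0:y1,x0:x1],cv2.createHanningWindow((x1-x0,y1-y0),cv2.CV_32F)), np.abs(a-b)[y0:y1,x0:x1].mean())
A=cv2.imread("pics/g1.png")[80:230,180:290];B=cv2.imread("pics/f1.png")[80:230,180:290];T=cv2.imread("pics/g1.png")[90:260,600:770]
cv2.imwrite("pics/g2.png",np.hstack([cv2.resize(B,(290,400)),cv2.resize(A,(290,400))]))
E
```

```text
loop ((0.6071621160441012, 0.38856813509652), 0.7710493286132812) 3.3542588
lidleft ((0.6286864850689895, 0.26857939992612856), 0.9213411037568693) 2.6414285
toploop ((0.07043041057066546, 0.14205500625741507), 0.57716965890593) 11.598511
casewall ((-0.019620643728543996, -0.010762181967116646), 1.2387240308125813) 0.48911598
```

View pics/g2.png

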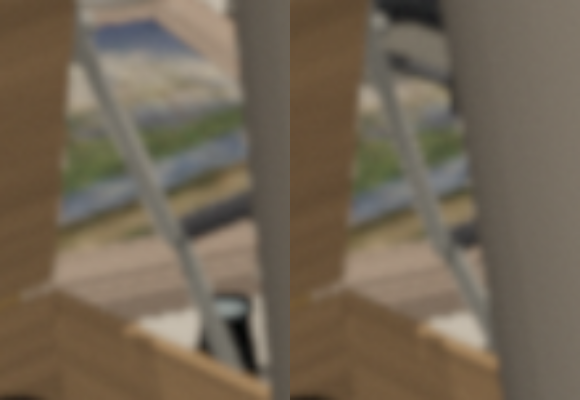

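The left panel (before) shows the knob base at (180,240); the right panel (now) shows it at about (155,240). So the knee moved, and I'll work out how far.

```bash
python3 - <<'E'
from h import *
def nat(x,y): # g2 -> native scene px
    return (180+x/(290/110))/ (400/240)+140, (80+y/(400/150))/(400/240)+60
print("before",nat(180,240),"now",nat(155,240))
for d in (59,56,53,50,48,46,44): print(d,proj("scene",knob(np.radians(d),-101)))
E
```

```text
before (288.9655172413793, 162.0) now (283.2758620689655, 162.0)
59 [287.92  160.596]
56 [286.414 161.239]
53 [284.977 162.005]
50 [283.611 162.889]
48 [282.741 163.542]
46 [281.905 164.245]
44 [281.104 164.996]
```

The knob is at about 47°, past straight, so the knee is broken. Pushing on along the circle.

Emit:
carry_out(rows=[[1.2, 0.3, -1.2, 0], [2.3, 0.6, -2.3, 0], [3.4, 0.9, -3.5, 0], [4.5, 1.2, -4.8, 0], [5.6, 1.5, -6, 0], [6.7, 1.8, -7.3, 0], [7.7, 2, -8.6, 0], [8.7, 2.3, -9.9, 0], [9.7, 2.6, -11.2, 0], [10.6, 2.8, -12.5, 0]])

```text
time: 19.62
tool_pos: [643.3, -82.0, 96.2]
tcp_rot: [1.717, 1.569, 1.983]
contact_force: [-2.7, -0.3, 0.8]
grip_width: -0.0
```

```bash
python3 - <<'E'
from h import *
o=get_obs();print(o["time"],o["tool_pos"],o["contact_force"],o["moment"],Rc.T@(o["tool_pos"]-O))
s=capture("scene")[:,:,::-1];A=cv2.resize(s[60:300,140:380],(400,400));cv2.imwrite("pics/h1.png",A)
b=cv2.cvtColor(A,cv2.COLOR_BGR2GRAY).astype(np.float32);a=cv2.imread("pics/f1.png",0).astype(np.float32)
for n,(y0,y1,x0,x1) in {"loop":(15,100,75,200),"lidleft":(90,130,45,150)}.items():
    print(n,cv2.phaseCorrelate(a[y0:y1,x0:x1],b[y0:y1,x0:x1],cv2.createHanningWindow((x1-x0,y1-y0),cv2.CV_32F)))
H=[-155,95,10.]
for t in (1.4,1.35,1.3,1.2,1.0):
    c,s_=np.cos(t),np.sin(t); print(t,((proj("scene",w([77.5-155*c,95,85+155*s_]))-[140,60])*400/240).round(1))
E
```

```text
19.6167 [643.262 -81.955  96.22 ] [-2.667 -0.252  0.763] [-0.191  0.39  -0.02 ] [   4.087 -145.996   96.22 ]
loop ((0.58364817929548, -0.2701314170179998), 0.2665231336805556)
lidleft ((9.85028911619542, 6.013170840351291), 0.33560696133860835)
1.4 [ 56.3 110. ]
1.35 [ 60.8 113.6]
1.3 [ 65.4 117.5]
1.2 [ 74.7 126.6]
1.0 [ 93.3 149.1]
```

The lid has come down to about 1.30 rad and follows the knob. Next I'll back off, go above the rod and press from the top.

Emit:
carry_out(rows=[[-4, -1, 0, 0], [-8, -2, 0, 0], [-8, -2, 10, 0], [-8, -2, 20, 0], [-8, -2, 29, 0], [-8, -2, 32, 0], [-8, -2, 32, 0], [0, -1, 32, 0], [8, 1, 32, 0], [16, 3, 32, 0], [22, 4, 32, 0], [25.5, 5, 32, 0], [25.5, 5, 32, 0]])

```text
time: 20.75
tool_pos: [669.2, -76.7, 127.5]
tcp_rot: [1.799, 1.569, 2.066]
contact_force: [-0.0, 0.7, 0.2]
grip_width: 0.6
```

```bash
cat >> h.py <<'E'
def lidedge():
    s=capture("scene")[:,:,::-1];return s
E
python3 - <<'E'
from h import *
o=get_obs();p=o["tool_pos"];print(o["time"],p,o["contact_force"],Rc.T@(p-O))
for d in range(44,8,-4):
    a=np.radians(d);t=knob(a,-148)+[0,0,7]; print(d,(t-p).round(1))
E
```

```text
20.75 [669.203 -76.686 127.524] [-0.05   0.68   0.203] [  30.507 -147.626  127.524]
44 [-8.5 -2.7 -3.8]
40 [-4.2 -1.5 -8.8]
36 [ -0.2  -0.4 -14.1]
32 [  3.4   0.5 -19.7]
28 [  6.6   1.4 -25.5]
24 [  9.5   2.1 -31.5]
20 [ 11.9   2.8 -37.7]
16 [ 13.9   3.3 -44.1]
12 [ 15.4   3.8 -50.6]
```

Emit:
carry_out(rows=[[-2, -1, -3, 0], [-2, -1, -5, 0], [-2, -1, -7, 0], [-2, -1, -9, 0], [-1, -0.5, -11, 0], [-1, -0.5, -12.5, 0], [0, 0, -14, 0], [1, 0, -15.5, 0], [2, 0, -17, 0], [3, 0.5, -18.5, 0], [3.4, 0.5, -20, 0], [4.2, 0.7, -21.5, 0], [5, 1, -23, 0], [6, 1.2, -24.5, 0], [6.8, 1.4, -26, 0], [7.6, 1.6, -27.5, 0], [8.3, 1.8, -29, 0], [9, 2, -30.5, 0], [9.5, 2.1, -31.5, 0]])

```text
time: 22.33
tool_pos: [681.3, -74.0, 98.4]
tcp_rot: [0.033, 1.564, 0.3]
contact_force: [4.7, 3.1, 8.2]
grip_width: 0.3
```

```bash
python3 - <<'E'
from h import *
o=get_obs();p=o["tool_pos"];print(o["time"],p,o["contact_force"],Rc.T@(p-O))
s=capture("scene")[:,:,::-1];cv2.imwrite("pics/i1.png",cv2.resize(s[60:300,140:380],(400,400)))
E
```

```text
22.3333 [681.26  -74.004  98.443] [4.74  3.106 8.174] [  42.848 -148.158   98.443]
```

View pics/i1.png

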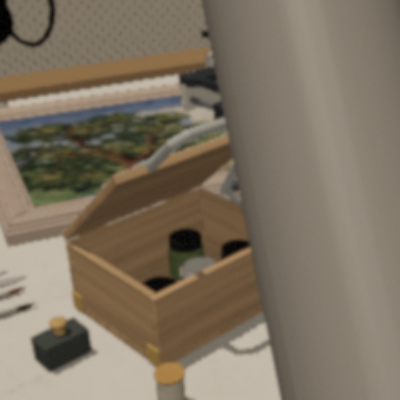

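The lid is down to about 45° and still sinking, with its edge running from (70,235) to (225,140). I'll keep following the knob slowly.

Emit:
carry_out(rows=[[0, 0, -0.5, 0], [0, 0, -1.5, 0], [0.5, 0, -2.5, 0], [1, 0.3, -3.5, 0], [1.5, 0.4, -4.5, 0], [2, 0.5, -5.5, 0], [2.4, 0.7, -6.3, 0], [2.8, 0.8, -7.3, 0], [3.2, 0.9, -8.3, 0], [3.5, 1, -9.3, 0], [3.8, 1, -10.3, 0], [4.1, 1.1, -11.3, 0], [4.4, 1.2, -12.3, 0], [4.6, 1.2, -13.3, 0], [4.9, 1.3, -14.3, 0], [5.1, 1.4, -15, 0], [5.3, 1.4, -16, 0], [5.5, 1.5, -17, 0], [5.5, 1.5, -17, 0], [5.5, 1.5, -17, 0]])

```text
time: 24.05
tool_pos: [685.5, -72.5, 79.9]
tcp_rot: [0.489, 1.567, 0.756]
contact_force: [-0.8, 0.1, 0.5]
grip_width: 0.7
```

```bash
python3 - <<'E'
from h import *
o=get_obs();p=o["tool_pos"];print(o["time"],p,o["contact_force"],Rc.T@(p-O))
A=cv2.imread("pics/scene0.png",0).astype(np.float32);s=cv2.cvtColor(capture("scene"),cv2.COLOR_RGB2GRAY).astype(np.float32)
print(np.abs(A-s)[165:275,175:265].mean(), np.abs(A-s)[165:200,190:260].mean())
E
```

```text
24.05 [685.465 -72.526  79.877] [-0.804  0.136  0.528] [  47.292 -147.82    79.877]
11.631919 11.404081
```

Emit:
carry_out(rows=[[0, 0, 10, 0], [0, 0, 25, 0], [0, 0, 45, 0], [0, 0, 70, 0], [0, 0, 95, 0], [0, 0, 120, 0], [0, -20, 140, 0], [0, -45, 140, 0], [-10, -70, 140, 0], [-25, -100, 140, 0], [-45, -130, 140, 0], [-65, -160, 140, 0], [-85, -190, 140, 0], [-100, -220, 140, 0], [-110, -240, 140, 0], [-110, -240, 140, 0], [-110, -240, 140, 0], [-110, -240, 140, 0], [-110, -240, 140, 0], [-110, -240, 140, 0]])

```text
time: 25.77
tool_pos: [576.2, -311.2, 220.1]
tcp_rot: [0.48, 1.567, 0.748]
contact_force: [-0.1, -0.2, -0.3]
grip_width: 0.3
```

```bash
python3 - <<'E'
from h import *
o=get_obs();p=o["tool_pos"];print(o["time"],p,o["contact_force"])
A=cv2.imread("pics/scene0.png",0).astype(np.float32);sc=capture("scene");s=cv2.cvtColor(sc,cv2.COLOR_RGB2GRAY).astype(np.float32)
T=cv2.imread("pics/top0.png",0).astype(np.float32);tc=capture("top");t=cv2.cvtColor(tc,cv2.COLOR_RGB2GRAY).astype(np.float32)
print(np.abs(A-s)[165:275,175:265].mean(),np.abs(T-t)[130:275,195:320].mean(),np.abs(T-t)[250:272,245:312].mean(),np.abs(T-t)[145:165,300:330].mean())
cv2.imwrite("pics/j1.png",np.hstack([cv2.resize(sc[100:300,150:350],(400,400)),cv2.resize(tc[100:300,190:390],(400,400))])[:,:,::-1])
E
```

```text
25.7667 [ 576.242 -311.164  220.066] [-0.069 -0.178 -0.26 ]
11.763131 14.5225935 14.786974 12.576667
```

Emit:
carry_out(rows=[[0, 0, 0, 0], [0, 0, 0, 0], [0, 0, 0, 0], [0, 0, 0, 0], [0, 0, 0, 0], [0, 0, 0, 0], [0, 0, 0, 0], [0, 0, 0, 0], [0, 0, 0, 0], [0, 0, 0, 0], [0, 0, 0, 0], [0, 0, 0, 0], [0, 0, 0, 0], [0, 0, 0, 0], [0, 0, 0, 0], [0, 0, 0, 0], [0, 0, 0, 0], [0, 0, 0, 0], [0, 0, 0, 0], [0, 0, 0, 0]])

```text
time: 27.53
tool_pos: [576.1, -311.5, 220.1]
tcp_rot: [0.436, 1.567, 0.704]
contact_force: [0.0, -1.1, 0.2]
grip_width: 0.5
```

```bash
cat >> h.py <<'E'
def barang():
    "lid angle from the bright loop bar? compare top loop row: brightest-edge search along projected bar centre line"
E
python3 - <<'E'
from h import *
o=get_obs();print(o["time"])
A=cv2.imread("pics/scene0.png",0).astype(np.float32);sc=capture("scene");s=cv2.cvtColor(sc,cv2.COLOR_RGB2GRAY).astype(np.float32)
T=cv2.imread("pics/top0.png",0).astype(np.float32);tc=capture("top");t=cv2.cvtColor(tc,cv2.COLOR_RGB2GRAY).astype(np.float32)
print(np.abs(A-s)[165:275,175:265].mean(),np.abs(T-t)[130:275,195:320].mean(),np.abs(T-t)[250:272,245:312].mean(),np.abs(T-t)[145:165,300:330].mean())
P=cv2.imread("pics/j1.png");Q=np.hstack([cv2.resize(sc[100:300,150:350],(400,400)),cv2.resize(tc[100:300,190:390],(400,400))])[:,:,::-1]
d=np.abs(P.astype(float)-Q);print("moved since",d[:,:400].mean(),d[:,400:].mean())
cv2.imwrite("pics/k1.png",Q)
E
```

```text
27.5333
11.771414 14.51178 14.768657 12.573334
moved since 0.5538854166666667 0.42170416666666666
```

View pics/k1.png

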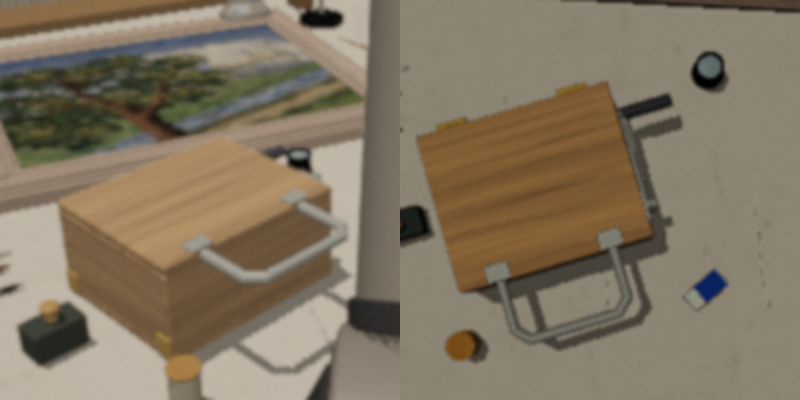

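It looks shut. The intensity difference could be exposure, so I'll check alignment against the start pictures, including sub-pixel shifts of the bar, lid and knob.

```bash
python3 - <<'E'
from h import *
for n,regs in {"scene":[(165,225,180,300),(195,250,245,325),(20,60,120,150),(225,275,200,240)],"top":[(135,250,195,322),(235,278,235,318),(142,172,300,332),(20,90,240,420)]}.items():
    A=cv2.imread(f"pics/{n}0.png",0).astype(np.float32);s=cv2.cvtColor(capture(n),cv2.COLOR_RGB2GRAY).astype(np.float32)
    for y0,y1,x0,x1 in regs:
        a=A[y0:y1,x0:x1];b=s[y0:y1,x0:x1]
        print(n,(y0,y1,x0,x1),np.round(cv2.phaseCorrelate(a,b,cv2.createHanningWindow((x1-x0,y1-y0),cv2.CV_32F))[0],2),"mean",a.mean(),b.mean(),"corr",np.corrcoef(a.ravel(),b.ravel())[0,1].round(4))
E
```

```text
scene (165, 225, 180, 300) [0.01 0.01] mean 49.6867 54.81449 corr 0.9999
scene (195, 250, 245, 325) [ 0.07 -0.02] mean 81.162895 90.14468 corr 0.9993
scene (20, 60, 120, 150) [ 0.2  -0.04] mean 18.03211 20.35998 corr 0.9989
scene (225, 275, 200, 240) [ 0.06 -0.14] mean 35.56646 39.742985 corr 0.9997
top (135, 250, 195, 322) [0.05 0.01] mean 87.70839 101.843 corr 0.9993
top (235, 278, 235, 318) [-0.06  0.47] mean 94.056595 108.996635 corr 0.9995
top (142, 172, 300, 332) [0.06 0.21] mean 27.86811 32.446682 corr 0.9998
top (20, 90, 240, 420) [-0.03  0.03] mean 41.49397 49.18357 corr 0.9991
```

Everything matches the start pictures apart from exposure (correlation at least 0.999), so the lid is fully shut. Handing in.

```bash
python3 -c "
from plant import *
print(get_obs()['time'],get_obs()['contact_force']);print(close_job())"
```

```text
27.7333 [ 0.10470835 -0.03839945 -0.84955848]
the job is handed in; nothing more can be done
None
```

The stay works and the job is handed in at 27.7 s of the 58 s allowed. It gave no verdict.

- **Opening:** I gripped the loop from above and raised the lid along its arc to about 1.41 rad. I then eased back about 2 mm, and the knob went forward to about 59°, its locked place.
- **Standing open:** After I let go, the knob read 58.9°. A picture 1.2 s later showed the lid standing on the stay alone.
- **Closing:** I pushed the knob back with the closed fingertips, which broke the knee. I then pressed it down from above along its circle until the lid sank shut. The forces I read after each move stayed below about 15 N.

**Last checks:** The gripper is clear of everything, with under 1 N on it. The case, lid, loop and knob match the start pictures to within 0.5 px (correlation at least 0.999).

**Checks that disagreed:**
- A plain brightness comparison with the start pictures gave a difference of about 12–15 grey levels. The whole image is brighter, including the background, so I put this down to exposure.
- The loop showed a 0.47 px shift in the top view, but only 0.07 px in the scene view. I took that as a lighting effect.
- After the first push on the knob, the force read zero and the lid had hardly moved. A close-up of the stay showed the knee was in fact already broken.

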